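# Join a service-station module and press its snap cap home

### The job

Slide the loose blue module along its guide rails until it butts flush against the grey fixed unit of the service station. Then press the orange snap cap onto the stud where the two interlock: push through the click and keep on pressing, so that the black rubber gasket under the cap is squeezed, and finish like that, with the gripper still on the cap and pressing it down. Do not disturb the things lying round it (black case, thermometer, tape roll).

Things in the scene. Friction and masses are not known exactly. Their poses are not given: they have to be found in the camera images.
- station: Fixed station: aluminium plate 170 (x) x 300 (y) x 8 mm, origin at the centre of its underside. Its right (-y) part carries a grey unit, y -140..-30 mm: behind, an open bin with red-lidded pots (x 15..80 mm, top 63 mm up); in front, a flat deck (x -80..15 mm, top 22 mm up). Two 10 mm high rails along y at x = +-83 mm guide the module. Yaw within 0.3 rad.
- station_face (a point): point in the grey unit's mating face (which looks to the station's +y, to the module): middle of the station's depth, on the plate's top, 8 mm up; axes as the station's. The gap to the module is the y of module in this frame (0 = flush).
- stud_seat (a point): point on the stud's vertical axis at the top of the relaxed gasket, 27 mm above the worktop, at station x = -45, y = -54 mm. The light grey split stud is 21 mm across and ends 18 mm above this point, coned from 13 mm up to 14 mm across. The module's key completes it on its +y side; the module must be home first, as a capped stud does not let the key in.
- gasket (a joint): squeeze of the black rubber gasket ring (24 mm inside, 38 mm outside diameter) round the stud: 0 relaxed, 0.0025 m fully squeezed; about 2.8 N per mm, about 7.5 N in all.
- module: Loose blue module, 0.35 to 0.7 kg, 160 (x) x 110 (y) mm, on the plate between the rails, 30 to 60 mm from the grey unit; axes as the station's. Origin: underside, in its mating face (y = 0), mid depth. Bin with green-lidded pots behind (x 15..80, 55 mm high), deck in front 14 mm high. At x = -45 mm a tongue 8 mm wide juts 20 mm out of the mating face, with an upright key 35 mm high.
- module_end (a point): point on the module's far end wall (its +y side), 20 mm behind the middle of its depth and 30 mm above its underside: a good place to push towards -y.
- cap: Orange snap cap: ribbed upright cylinder, 36 mm diameter, 40 mm tall, 40 g, standing mouth down on the worktop; origin at the centre of its underside. Hollow for 23 mm from below, 31 mm bore, with an inner bead at the mouth 24 mm wide inside and 3 mm high. It clicks 5 to 2 mm above stud_seat, then meets the gasket at stud_seat and can be pressed 2.5 mm below it.
- temp_probe: bystander: cream hand thermometer, 165 x 52 x 22 mm; origin under its centre
- label_roll: bystander: roll of tan tape lying flat, 100 mm across, 25 mm high; origin under its centre
- catches (a point): point on the stud's axis 6 mm above stud_seat, where two sprung metal catches (front and back of the stud, station -x and +x) stand out to 14.5 mm from the axis. Pushing the cap's inner bead down past them takes about 7 to 12 N, rising from 9 to 5 mm above stud_seat; then they spring out above it, with a sharp drop of force: the click.
- cutter_box: bystander: long black case, 52 x 170 x 41 mm, with a pale strip on top; origin under its centre

How it is judged:
On the way, in this order (a step that is already met when the one before it is completed fails the run):
1. the module butts flush against the grey unit (gap under 2.5 mm) before the cap is on (y of module in the frame of station_face below 0.0025 m and distance between cap and stud_seat above 0.03 m), for 0.2 s.
2. the cap has clicked onto the stud and squeezes the gasket (value of joint gasket above 0.0012 m and z of cap in the frame of stud_seat below 0.0005 m and horizontal distance between cap and stud_seat below 0.004 m), for 0.3 s.
At the end, for the whole second after the job is handed in: The module is flush with the grey unit (gap under 2.5 mm, within 0.04 rad), the cap is clicked on the stud (within 4 mm of its axis, tilted less than 0.12 rad), and the robot still touches it (over 2 N) and presses it so that the gasket stays squeezed by more than 1.2 mm (about 3.5 N) (all of step 2 and y of module in the frame of station_face below 0.0025 m and angle between the y axis of module and the y axis of station, either way round below 0.04 rad and angle between cap's own z axis and vertical below 0.12 rad and contact force between any of the fingers, the arm and cap above 2 N); the arm keeps its last pose, push and grip.
It fails at once if the black case, thermometer or tape roll is moved by more than 30 mm (distance of any of cutter_box, temp_probe, label_roll from where it was at the start of the episode above 0.03 m).
It also fails if it takes over 58 s, if anything falls off the work surface, if the arm or the gripper's body presses on something with over 40 N, if the wrist force passes 120 N, or if a joint passes its speed limit or range.

### The arm

A 7-joint arm with a two-finger parallel gripper is mounted at the origin on a cart in front of the work surface, level with it; the furniture and walls round the work are solid. World frame = base frame: x ahead of the robot, y to its left, z up, the work surface at z = 0. Lengths are in m, angles in rad, forces in N, time in s.
With the tool pointing down it reaches from about 0.425 to 1.025 m from the base axis. Payload 9.4 kg.
Tool frame: the origin (TCP) lies midway between the tips of the shut fingers; the grasp point (between the pads) lies 19 mm behind it; z points along the fingers, y is the direction in which the jaws open and shut (so a half turn about z gives the same grasp; the last joint's range is limited). The gripper opens to 93 mm and grips with 3 to 60 N. Pads are 15 mm wide; open, the fingers measure 128 mm over their backs; the gripper's body (75 mm by 188 mm) begins 65 mm behind the grasp point.
Start: joints at [-1.404, 0.599, -0.003, 1.599, 0.002, 0.943, -0.08], TCP at [0.175, 0.704, 0.219] pointing down, gripper open.
Joint ranges: [-2.57, 2.57], [-0.35, 1.97], [-1.29, 1.29], [0.11, 2.56], [-1.05, 4.19], [0.11, 1.86], [-2.63, 2.63]. Speed limits (rad/s): [2.22, 2.22, 3.01, 3.01, 3.14, 3.14, 3.14].

### API

Orientations are given as a rotation vector (axis times angle).
In Python, from workcell import sensors, optics, workorder gives the robot as it stands.
- The arm moves only by the tool carry_out, never from a script. Its argument "targets" is a list of rows, each an object with "jaw": the gripper command: -1 is shut, 1 is fully open, values between are in proportion; "dp": the shift along the world's x, y, z in cm, a list of three; "angular": the turn, a rotation vector about the world's x, y, z in rad, a list of three. A call has 1 to 20 rows; each row shifts and turns the pose as measured when the row begins; what a row does not reach is not made up. A row lasts 1/12 s, in which the tool goes at most 41.7 mm and 7.16 degrees, less where a joint would pass 70% of its speed; a pose out of reach is approached as far as the arm can. A call with a gripper value outside its range is refused whole. The fingers move at their own pace and stop on an object; "squeeze" is the grip in N (left out, the last holds). Time passes only in rows, so rows that do not move let the fingers close. It gives the time, the measured TCP pose, the force and the opening at its end, in the units of the state.
- sensors.get_obs(): the state, without advancing time (a new reading comes with each control period).
- optics.capture(name): name is "side" or "top"; returns the picture (400x640x3 uint8, red, green, blue); there is no depth.
- optics.camera_info(name): a dict with "intrinsics" (3x3 intrinsics, pixels), "k1" (the pictures are not rectified: a ray, as slopes to the right and down, at radius r is drawn at 1 + k1 r^2 times it, then the intrinsics apply), "R" (3x3) and "t" (3): a world point X has camera coordinates R X + t. Camera axes: x right, y down, z forward; pixel columns grow to the right and rows downward; lengths in m; the calibration is good to about 2 mm. A picture is of the moment at which its call begins. camera_info takes no time and is no camera call.
- workorder.finish_job(): hands the job in, once; it reports no verdict.
Trained networks look in the newest picture that a camera, given by its name, has taken for a name from the list of things; names that differ only in an ending like _2 or _b are one class to them, and where a whole thing is asked for, a point or a joint stands for the part that bears it (a point fixed in the world has none). Each returns a list of dicts, best first, with "score" (0 to 1); they miss things now and then, are a little off and sometimes report something else, mostly with a low value. They report only what shows in the picture. A call takes as long as a camera call.
- optics.find_in(camera, query): "point" ([x, y, z] in m, in the coordinates of the camera as it stood for that picture, good to about 4 mm: the middle of the surface that is visible of it).
- optics.cut_out(camera, query): "region" (400x640 bool, what is visible of it).
The state is a dict: "t": time; "q": joint angles; "joint_velocities": joint speeds; "joint_torque": joint torques, N m; "ee_pos": TCP position; "tcp_rot": TCP orientation; "contact_force": force on the tool from outside, world axes, zero at the start; "moment": the same for the moment, N m; "width": finger opening in m.
Only numpy, scipy, OpenCV 4.12 (cv2) and the standard library are available. Lean on these libraries where they do the work, as an engineer would, in place of code of your own. Each camera call takes 0.05 s, during which the arm holds its last target.

## Working session

There is one attempt and no reset: what is moved stays moved. The work goes in short steps, Python scripts to look and compute and a tool call to move; the robot and the scene stay as the last step left them, time stands still between calls to the robot, and variables do not carry over. Pictures are saved under pics/ and viewed, and the job is handed in when it is done.

Besides the shell and the picture viewer there is one more tool, called after "Request:" as a command line: name --argument value ..., lists and objects as JSON in quotes. carry_out: Moves the arm, as the interface text tells. Its arguments: {"type":"object","properties":{"targets":{"type":"array"},"squeeze":{"type":"number"}},"required":["targets"]}

```bash
mkdir -p pics; python3 - <<'E'
from workcell import sensors, optics
import cv2,json
for n in ("top","side"):
    im=optics.capture(n); cv2.imwrite(f"pics/{n}0.png",im[:,:,::-1])
    i=optics.camera_info(n); print(n,i)
print(sensors.get_obs())
E
```

```text
top {'intrinsics': array([[361.38333766,   0.        , 311.45921595],
       [  0.        , 361.38333766, 197.4520966 ],
       [  0.        ,   0.        ,   1.        ]]), 'k1': 0.0053217577472851295, 'R': array([[ 0.03826698, -0.99925772,  0.00443145],
       [-0.97463069, -0.03830182, -0.22051754],
       [ 0.22052359,  0.00411952, -0.97537294]]), 't': array([-0.00472443,  0.58398254,  0.92258931])}
side {'intrinsics': array([[407.68900766,   0.        , 323.46513828],
       [  0.        , 407.68900766, 192.74195005],
       [  0.        ,   0.        ,   1.        ]]), 'k1': -0.06586347186299042, 'R': array([[ 0.99373561, -0.1097466 , -0.02110016],
       [-0.08855742, -0.6581191 , -0.74768766],
       [ 0.06816975,  0.74487243, -0.66371526]]), 't': array([-0.57144696,  0.09482741,  1.0730347 ])}
{'t': 0.1, 'q': array([-1.40370389,  0.60002922, -0.00253275,  1.60004048,  0.00180682,
        0.94292116, -0.07979746]), 'joint_velocities': array([-0.00020042, -0.00300935, -0.00010347, -0.00104725,  0.00161711,
        0.00117698, -0.00056576]), 'joint_torque': array([ 3.83617225e-03, -7.66548228e+01,  1.50197849e+00, -2.52935171e+01,
       -5.22635586e-02,  1.35216845e-02,  6.28470161e-05]), 'ee_pos': array([0.17492023, 0.70313007, 0.21786133]), 'tcp_rot': array([-3.81909388e-01, -3.11826360e+00,  2.19285100e-03]), 'contact_force': array([0.40158958, 0.98332174, 0.57672369]), 'moment': array([ 0.02505033, -0.02024058, -0.03183625]), 'width': 0.09300849101330523}
```

View pics/top0.png

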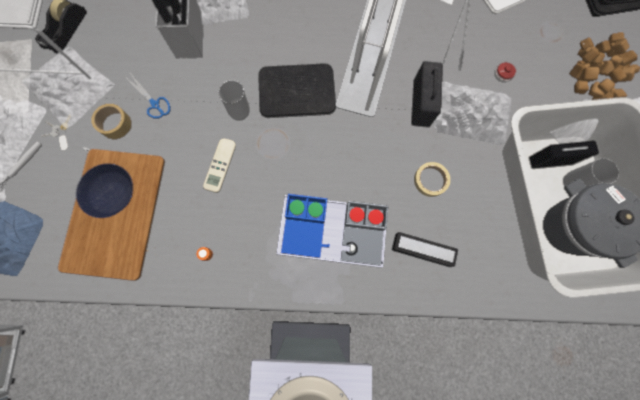

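View pics/side0.png

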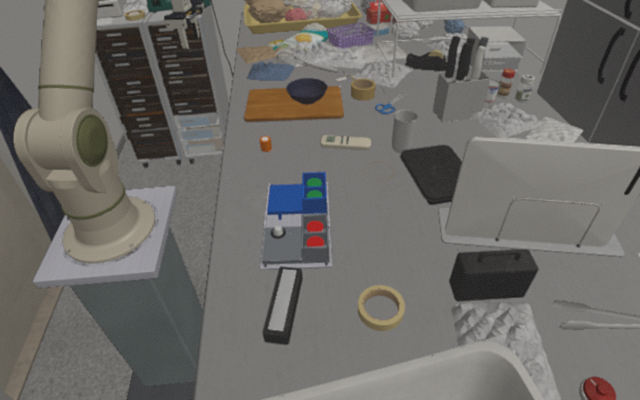

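```bash
cat > h.py <<'E'
import numpy as np, cv2
from workcell import sensors, optics
def toworld(cam,p):
    i=optics.camera_info(cam); return i['R'].T@(np.array(p)-i['t'])
def proj(cam,X):
    i=optics.camera_info(cam); c=i['R']@np.array(X,float)+i['t']; s=c[:2]/c[2]
    s=s*(1+i['k1']*(s@s)); K=i['intrinsics']; return np.array([K[0,0]*s[0]+K[0,2],K[1,1]*s[1]+K[1,2]])
def ray(cam,uv,z):
    i=optics.camera_info(cam);K=i['intrinsics']
    d=np.array([(uv[0]-K[0,2])/K[0,0],(uv[1]-K[1,2])/K[1,1]]);s=d.copy()
    for _ in range(20): s=d/(1+i['k1']*(s@s))
    dw=i['R'].T@np.array([s[0],s[1],1]); o=-i['R'].T@i['t']
    return o+dw*(z-o[2])/dw[2]
E
python3 - <<'E'
from h import *
for n in ("top","side"):
    for q in ("station","module","cap","gasket","stud_seat","module_end","station_face","catches","cutter_box","temp_probe","label_roll"):
        for r in optics.find_in(n,q)[:2]: print(n,q,round(r['score'],2),toworld(n,r['point']).round(4),)
E
```

```text
top station 0.96 [ 0.4931 -0.0992  0.0236]
top module 0.86 [0.5113 0.0368 0.0256]
top cap 0.48 [0.423  0.3013 0.042 ]
top cap 0.34 [ 0.4573 -0.2964  0.0414]
top stud_seat 0.67 [ 0.4941 -0.0979  0.0226]
top module_end 0.68 [0.5152 0.0334 0.0234]
top station_face 0.83 [ 0.4954 -0.0998  0.0222]
top catches 0.65 [ 0.4925 -0.0983  0.0235]
top cutter_box 0.68 [ 0.4551 -0.2984  0.0386]
top temp_probe 0.91 [0.6797 0.2892 0.02  ]
top label_roll 0.88 [ 0.6634 -0.3285  0.0287]
side station 0.81 [ 0.4925 -0.1376  0.0222]
side module 0.63 [0.5193 0.0236 0.0181]
side cap 0.48 [0.4219 0.293  0.0272]
side gasket 0.41 [ 0.4503 -0.1084  0.0268]
side stud_seat 0.56 [ 0.4928 -0.1351  0.025 ]
side module_end 0.61 [0.5195 0.025  0.0256]
side station_face 0.81 [ 0.4953 -0.1356  0.0237]
side catches 0.93 [ 0.4921 -0.1339  0.0196]
side catches 0.55 [ 0.4531 -0.3177  0.0411]
side cutter_box 0.85 [ 0.4532 -0.3217  0.0393]
side temp_probe 0.74 [0.6776 0.2831 0.0208]
side temp_probe 0.17 [ 0.4942 -0.134   0.0251]
side label_roll 0.92 [ 0.6609 -0.3354  0.0237]
```

The arm is out of the top view. The station sits at about (280-387, 195-265) in the top picture, the cap at (204, 254) and the black case to the right at (425, 249). I'll zoom in to measure these.

```bash
python3 - <<'E'
import cv2
a=cv2.imread("pics/top0.png")[180:280,265:400]; cv2.imwrite("pics/zt.png",cv2.resize(a,None,fx=5.9,fy=5.9,interpolation=cv2.INTER_CUBIC))
a=cv2.imread("pics/side0.png")[160:275,250:345]; cv2.imwrite("pics/zs.png",cv2.resize(a,None,fx=5.2,fy=5.2,interpolation=cv2.INTER_CUBIC))
E
```

```text
(no output)
```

View pics/zt.png

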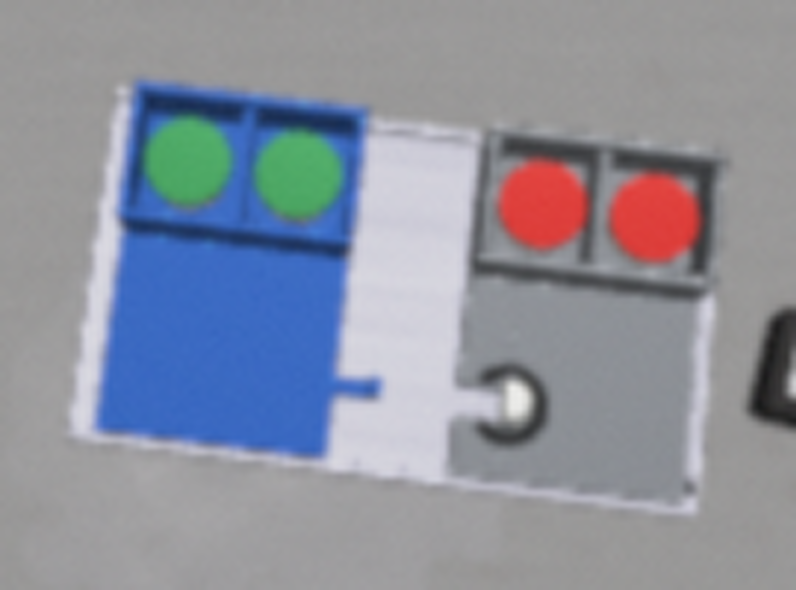

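View pics/zs.png

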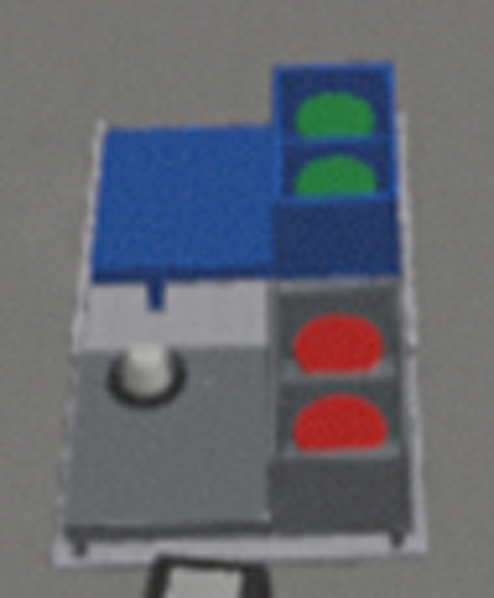

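```bash
cat > fit.py <<'E'
from h import *
from scipy.optimize import least_squares
T=lambda u,v:np.array([(u+.5)/5.9-.5+265,(v+.5)/5.9-.5+180])
S=lambda u,v:np.array([(u+.5)/5.2-.5+250,(v+.5)/5.2-.5+160])
st=[("top",(-85,150,8),T(70,437)),("top",(-85,-150,8),T(695,513)),("top",(80,-30,63),T(483,130)),("top",(80,-140,63),T(720,158)),("top",(-45,-54,27),T(509,404)),("top",(-80,-30,22),T(448,475)),("top",(-80,-140,22),T(690,492)),
("side",(-85,-150,8),S(53,566)),("side",(85,-150,8),S(427,552)),("side",(-80,-140,22),S(64,530)),("side",(-80,-30,22),S(75,347)),("side",(-85,150,8),S(100,122)),("side",(-45,-54,27),S(146,376)),("side",(80,-140,63),S(410,445)),("side",(15,-140,63),S(272,455)),("side",(80,-30,63),S(400,283))]
mo=[("top",(80,0,63),T(368,108)),("top",(80,110,63),T(135,82)),("top",(-80,0,22),T(325,457)),("top",(-80,110,22),T(97,430)),
("side",(80,110,63),S(393,64)),("side",(15,110,63),S(272,66)),("side",(80,0,63),S(400,197)),("side",(15,0,63),S(272,200)),("side",(-80,110,22),S(104,128)),("side",(-80,0,22),S(92,270))]
def W(p,X):
    c,s=np.cos(p[2]),np.sin(p[2]); X=np.array(X)/1000
    return np.array([p[0]+c*X[0]-s*X[1],p[1]+s*X[0]+c*X[1],X[2]])
def fit(L,p0):
    f=lambda p:np.concatenate([proj(c,W(p,X))-uv for c,X,uv in L])
    return least_squares(f,p0,loss='soft_l1'),f
if __name__=="__main__":
  for nm,L in(("st",st),("mo",mo)):
    for sub in (("top","side"),("top",),("side",)):
        l=[a for a in L if a[0] in sub]; r,f=fit(l,[.5,-.03,0.05]); print(nm,sub,r.x.round(4))
        if len(sub)==2: print(f(r.x).reshape(-1,2).round(1).tolist())
  s,_=fit(st,[.5,-.03,.05]); m,_=fit(mo,[.5,0,0.05]); s=s.x;m=m.x
  c,k=np.cos(s[2]),np.sin(s[2]);d=m[:2]-s[:2]
  print("module in station mm",1000*(c*d[0]+k*d[1]),1000*(-k*d[0]+c*d[1])+30,"stud",W(s,(-45,-54,27)),"module_end",W(m,(20,110,38)))
  for cam in("top","side"):
    for r in optics.cut_out(cam,"cap")[:2]:
        v,u=np.nonzero(r['region']); print(cam,r['score'],len(u),u.min(),u.max(),v.min(),v.max(),u.mean(),v.mean(),"z20",ray(cam,(u.mean(),v.mean()),.02),"z40",ray(cam,(u.mean(),v.mean()),.04))
E
python3 fit.py
python3 - <<'E'
import cv2
a=cv2.imread("pics/top0.png")[235:275,180:230]; b=cv2.imread("pics/side0.png")[125:165,240:290]
cv2.imwrite("pics/zc.png",cv2.resize(cv2.hconcat([a,b]),None,fx=8,fy=8,interpolation=cv2.INTER_CUBIC))
E
```

```text
st ('top', 'side') [ 0.5006 -0.0446 -0.0772]
[[-0.7, 1.6], [0.5, 1.3], [1.0, -0.6], [0.9, -0.7], [-0.3, 0.8], [-0.1, 0.6], [-1.1, 2.5], [0.2, -0.7], [0.5, -0.7], [-0.2, -0.9], [1.1, 0.3], [-0.3, 2.0], [0.5, -0.2], [1.2, 1.3], [-0.8, 0.5], [1.2, -1.3]]
st ('top',) [ 0.5026 -0.0442 -0.0705]
st ('side',) [ 0.4996 -0.0448 -0.077 ]
mo ('top', 'side') [ 0.5038 -0.0188 -0.078 ]
[[0.2, 0.4], [-0.2, 0.2], [0.6, 0.9], [-0.4, 0.8], [0.6, -0.9], [0.5, -0.4], [0.8, 0.1], [0.2, 0.5], [0.3, 0.2], [-0.2, -0.2]]
mo ('top',) [ 0.5053 -0.0186 -0.0792]
mo ('side',) [ 0.5029 -0.019  -0.0767]Traceback (most recent call last):
  File "fit.py", line 20, in <module>
    s,_=fit(st,[.5,-.03,.05]); m,_=fit(mo,[.5,0,0.05]); s=s.x;m=m.x
                                   ~~~^^^^^^^^^^^^^^^^
  File "fit.py", line 14, in fit
    return least_squares(f,p0,loss='soft_l1'),f
           ~~~~~~~~~~~~~^^^^^^^^^^^^^^^^^^^^^
    return func(*args, **kwargs)
    result = trf(vector_fun.fun, vector_fun.jac, x0, f0, J0, lb, ub, ftol, xtol,
                 gtol, max_nfev, x_scale, loss_function, tr_solver,
                 t
[... 884 characters left out ...]
^
    df = [f_eval - f0 for f_eval in f_evals]
                                    ^^^^^^^
    f = np.atleast_1d(self.fun(x, *self.args, **self.kwargs))
                      ~~~~~~~~^^^^^^^^^^^^^^^^^^^^^^^^^^^^^^
    return np.atleast_1d(self.fun(x))
                         ~~~~~~~~^^^
    return self.f(x, *self.args, **self.kwargs)
           ~~~~~~^^^^^^^^^^^^^^^^^^^^^^^^^^^^^^
  File "fit.py", line 13, in <lambda>
    f=lambda p:np.concatenate([proj(c,W(p,X))-uv for c,X,uv in L])
                               ~~~~^^^^^^^^^^
  File "h.py", line 6, in proj
    i=optics.camera_info(cam); c=i['R']@np.array(X,float)+i['t']; s=c[:2]/c[2]
ValueError: time passes only in moves, steps and waits
```

View pics/zc.png

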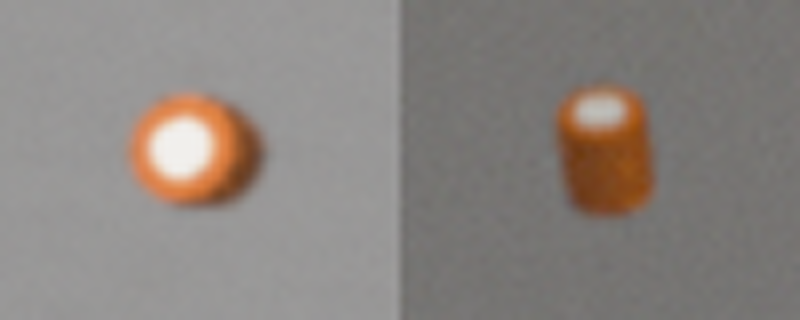

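```bash
python3 - <<'E'
from workcell import optics
import pickle
pickle.dump({n:optics.camera_info(n) for n in("top","side")},open("cam.pkl","wb"))
s=open("h.py").read().replace("from workcell import sensors, optics","from workcell import sensors, optics\nimport pickle\nCAM=pickle.load(open('cam.pkl','rb'))").replace("optics.camera_info(cam)","CAM[cam]")
open("h.py","w").write(s)
E
cat >> fit.py <<'E'
  print("cap top", ray("top",(203-.4,253.5),.04), "side", ray("side",(265-.4,138.5),.04))
E
python3 fit.py
```

```text
st ('top', 'side') [ 0.5006 -0.0446 -0.0772]
[[-0.7, 1.6], [0.5, 1.3], [1.0, -0.6], [0.9, -0.7], [-0.3, 0.8], [-0.1, 0.6], [-1.1, 2.5], [0.2, -0.7], [0.5, -0.7], [-0.2, -0.9], [1.1, 0.3], [-0.3, 2.0], [0.5, -0.2], [1.2, 1.3], [-0.8, 0.5], [1.2, -1.3]]
st ('top',) [ 0.5026 -0.0442 -0.0705]
st ('side',) [ 0.4996 -0.0448 -0.077 ]
mo ('top', 'side') [ 0.5038 -0.0188 -0.078 ]
[[0.2, 0.4], [-0.2, 0.2], [0.6, 0.9], [-0.4, 0.8], [0.6, -0.9], [0.5, -0.4], [0.8, 0.1], [0.2, 0.5], [0.3, 0.2], [-0.2, -0.2]]
mo ('top',) [ 0.5053 -0.0186 -0.0792]
mo ('side',) [ 0.5029 -0.019  -0.0767]
module in station mm 1.1786334861418752 56.00435243115287 stud [ 0.45154991 -0.0949831   0.027     ] module_end [0.53227024 0.0893285  0.038     ]
top 0.49 154 197 211 248 260 204.25324675324674 253.9090909090909 z20 [0.4227652  0.30752976 0.02      ] z40 [0.42163758 0.30170656 0.04      ]
side 0.56 137 260 270 137 150 265.0875912408759 143.38686131386862 z20 [0.41916526 0.30791741 0.02      ] z40 [0.42140088 0.27842475 0.04      ]
cap top [0.42255954 0.30627893 0.04      ] side [0.41988038 0.30628916 0.04      ]
```

Request:
carry_out --targets '[{"jaw": -1, "dp": [2.1, -3.2, 0], "angular": [0, 0, 0.083]}, {"jaw": -1, "dp": [2.1, -3.2, 0], "angular": [0, 0, 0.083]}, {"jaw": -1, "dp": [2.1, -3.2, 0], "angular": [0, 0, 0]}, {"jaw": -1, "dp": [2.1, -3.2, 0], "angular": [0, 0, 0]}, {"jaw": -1, "dp": [2.1, -3.2, 0], "angular": [0, 0, 0]}, {"jaw": -1, "dp": [2.1, -3.2, 0], "angular": [0, 0, 0]}, {"jaw": -1, "dp": [2.1, -3.2, 0], "angular": [0, 0, 0]}, {"jaw": -1, "dp": [2.1, -3.2, 0], "angular": [0, 0, 0]}, {"jaw": -1, "dp": [2.1, -3.2, 0], "angular": [0, 0, 0]}, {"jaw": -1, "dp": [2.1, -3.2, 0], "angular": [0, 0, 0]}, {"jaw": -1, "dp": [2.1, -3.2, 0], "angular": [0, 0, 0]}, {"jaw": -1, "dp": [2.1, -3.2, 0], "angular": [0, 0, 0]}]' --squeeze 50

```text
t: 2.3
ee_pos: [0.4257, 0.3103, 0.2187]
tcp_rot: [-0.083, -3.139, -0.011]
contact_force: [0.6, 0.4, -0.7]
width: 0.0175
```

Request:
carry_out --targets '[{"jaw": -1, "dp": [2.2, -3.2, 0], "angular": [0, 0, -0.024]}, {"jaw": -1, "dp": [2.2, -3.2, 0], "angular": [0, 0, 0]}, {"jaw": -1, "dp": [2.2, -3.2, 0], "angular": [0, 0, 0]}, {"jaw": -1, "dp": [2.2, -3.2, 0], "angular": [0, 0, 0]}, {"jaw": -1, "dp": [2.2, -2.8, 0], "angular": [0, 0, 0]}, {"jaw": -1, "dp": [0, 0, -3], "angular": [0, 0, 0]}, {"jaw": -1, "dp": [0, 0, -4], "angular": [0, 0, 0]}, {"jaw": -1, "dp": [0, 0, -4], "angular": [0, 0, 0]}, {"jaw": -1, "dp": [0, 0, -4], "angular": [0, 0, 0]}, {"jaw": -1, "dp": [0, 0, 0], "angular": [0, 0, 0]}]'

```text
t: 3.13
ee_pos: [0.5503, 0.1336, 0.0699]
tcp_rot: [0.149, 3.121, 0.016]
contact_force: [-0.3, 0.5, 0.0]
width: 0.0006
```

Request:
carry_out --targets '[{"jaw": -1, "dp": [-1.4, 0.2, 0], "angular": [0, 0, 0.018]}, {"jaw": -1, "dp": [0, 0, -3], "angular": [0, 0, 0]}, {"jaw": -1, "dp": [0, 0, -0.9], "angular": [0, 0, 0]}, {"jaw": -1, "dp": [0, 0, 0], "angular": [0, 0, 0]}]'

```text
t: 3.47
ee_pos: [0.5374, 0.136, 0.0329]
tcp_rot: [0.121, 3.122, 0.015]
contact_force: [-0.4, -0.6, -0.1]
width: 0.0007
```

```bash
python3 - <<'E'
from h import *
print(sensors.get_obs()['ee_pos'],sensors.get_obs()['tcp_rot'])
for n in("top","side"):
    im=optics.capture(n)
    if n=="top": a=im[140:280,240:400]
    else: a=im[130:275,220:380]
    cv2.imwrite(f"pics/p1{n}.png",cv2.resize(a[:,:,::-1],None,fx=4,fy=4,interpolation=cv2.INTER_CUBIC))
E
```

```text
[0.53738416 0.1359554  0.03288234] [0.12102014 3.12220962 0.01542302]
```

View pics/p1side.png

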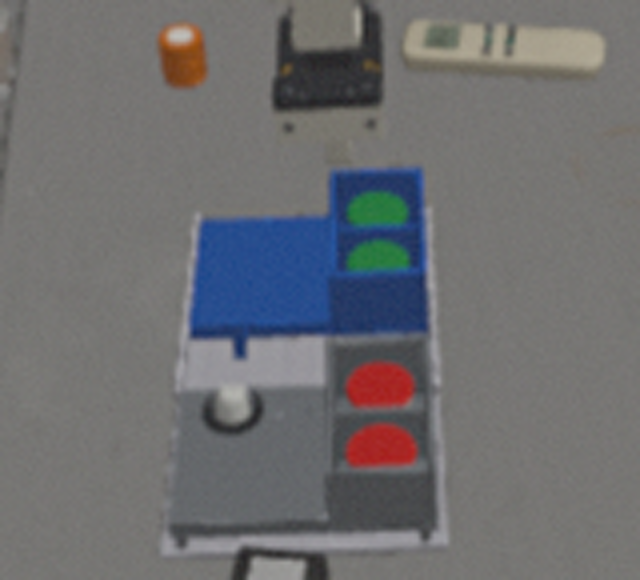

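View pics/p1top.png

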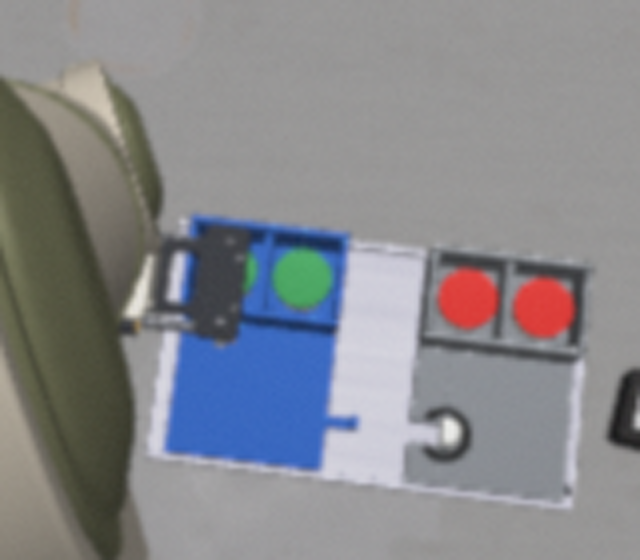

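Request:
carry_out --targets '[{"jaw": -1, "dp": [-0.1, -1.2, 0], "angular": [0, 0, 0]}, {"jaw": -1, "dp": [-0.1, -1.0, 0], "angular": [0, 0, 0]}, {"jaw": -1, "dp": [-0.1, -0.8, 0], "angular": [0, 0, 0]}, {"jaw": -1, "dp": [-0.1, -0.8, 0], "angular": [0, 0, 0]}, {"jaw": -1, "dp": [0, -0.8, 0], "angular": [0, 0, 0]}, {"jaw": -1, "dp": [-0.1, -0.8, 0], "angular": [0, 0, 0]}, {"jaw": -1, "dp": [-0.1, -0.8, 0], "angular": [0, 0, 0]}]'

```text
t: 4.15
ee_pos: [0.5355, 0.0704, 0.0408]
tcp_rot: [0.119, 3.11, 0.023]
contact_force: [0.4, 2.0, -0.3]
width: 0.0004
```

Request:
carry_out --targets '[{"jaw": -1, "dp": [-0.1, -0.7, -0.3], "angular": [0, 0, 0]}, {"jaw": -1, "dp": [-0.1, -0.6, -0.3], "angular": [0, 0, 0]}, {"jaw": -1, "dp": [0, -0.4, -0.2], "angular": [0, 0, 0]}, {"jaw": -1, "dp": [0, -0.4, 0], "angular": [0, 0, 0]}]'

```text
t: 4.48
ee_pos: [0.5348, 0.0487, 0.0334]
tcp_rot: [0.118, 3.106, 0.029]
contact_force: [-1.8, 4.7, 3.6]
width: 0.0006
```

Request:
carry_out --targets '[{"jaw": -1, "dp": [0, -0.4, 0], "angular": [0, 0, 0]}, {"jaw": -1, "dp": [0, -0.4, 0], "angular": [0, 0, 0]}, {"jaw": -1, "dp": [0, -0.4, 0], "angular": [0, 0, 0]}]'

```text
t: 4.73
ee_pos: [0.5337, 0.0477, 0.0336]
tcp_rot: [0.099, 3.107, 0.048]
contact_force: [-2.4, 16.5, 4.7]
width: 0.0003
```

```bash
python3 - <<'E'
from h import *
for n in("side",):
    im=optics.capture(n)
    a=im[160:275,250:345]
    cv2.imwrite(f"pics/p2{n}.png",cv2.resize(a[:,:,::-1],None,fx=5.2,fy=5.2,interpolation=cv2.INTER_CUBIC))
E
```

```text
(no output)
```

View pics/p2side.png

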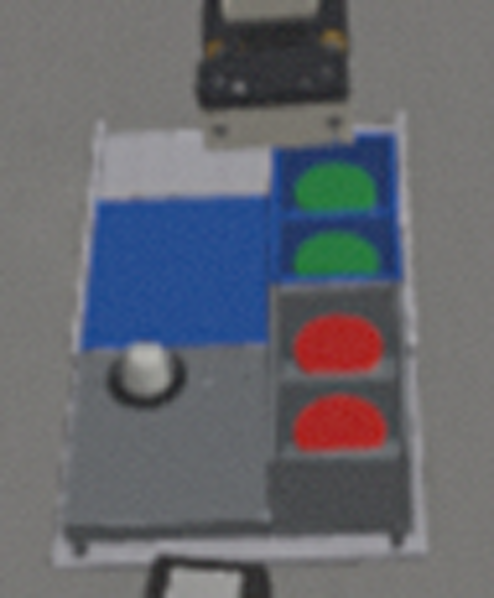

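The picture shows the blue module butted against the grey unit, with the edges meeting at about (85-400, 283-347). The push also stopped at 16.5 N. I'll retreat and fetch the cap.

Request:
carry_out --targets '[{"jaw": -1, "dp": [0, 2, 0], "angular": [0, 0, 0]}, {"jaw": -1, "dp": [0, 2, 2], "angular": [0, 0, 0]}, {"jaw": -1, "dp": [0, 2, 3], "angular": [0, 0, 0]}, {"jaw": 1, "dp": [-1, 2, 3], "angular": [0, 0, 0]}, {"jaw": 1, "dp": [-2, 3, 2], "angular": [0, 0, 0]}, {"jaw": 1, "dp": [-2, 3, 0], "angular": [0, 0, 0]}, {"jaw": 1, "dp": [-2, 3, 0], "angular": [0, 0, 0]}, {"jaw": 1, "dp": [-2, 3, 0], "angular": [0, 0, 0]}, {"jaw": 1, "dp": [-2, 3, 0], "angular": [0, 0, 0]}, {"jaw": 1, "dp": [0, 1, 0], "angular": [0, 0, 0]}, {"jaw": 1, "dp": [0, 0, 0], "angular": [0, 0, 0]}]'

```text
t: 5.7
ee_pos: [0.4168, 0.2874, 0.1343]
tcp_rot: [0.114, 3.113, 0.042]
contact_force: [1.2, 0.0, -0.3]
width: 0.0493
```

```bash
cat > ori.py <<'E'
from h import *
from scipy.spatial.transform import Rotation as Ro
o=sensors.get_obs(); R=Ro.from_rotvec(o['tcp_rot']); y=-.077
Tm=np.array([[-np.cos(y),-np.sin(y),0],[-np.sin(y),np.cos(y),0],[0,0,-1]]).T
# columns: x=-(c,s), y=(-s,c), z=-ez
Tm=np.column_stack([[-np.cos(y),-np.sin(y),0],[-np.sin(y),np.cos(y),0],[0,0,-1]])
c=[Ro.from_matrix(Tm@np.diag([s,s,1])) for s in(1,-1)]
d=min(((t*R.inv()).as_rotvec() for t in c),key=np.linalg.norm)
print(o['t'],o['ee_pos'].round(4),"turn",d.round(3),"w",o['width'].round(4),"F",o['contact_force'].round(2),"M",o['moment'].round(2))
E
python3 ori.py
```

```text
Traceback (most recent call last):
  File "ori.py", line 9, in <module>
    print(o['t'],o['ee_pos'].round(4),"turn",d.round(3),"w",o['width'].round(4),"F",o['contact_force'].round(2),"M",o['moment'].round(2))
                                                            ^^^^^^^^^^^^^^^^
AttributeError: 'float' object has no attribute 'round'
```

```bash
sed -i "s/o\['width'\].round(4)/round(o['width'],4)/" ori.py; python3 ori.py
```

```text
5.7 [0.4168 0.2874 0.1343] turn [-0.026  0.028 -0.004] w 0.0493 F [ 1.19  0.   -0.31] M [ 0.06 -0.04 -0.03]
```

Request:
carry_out --targets '[{"jaw": 1, "dp": [0.4, 1.9, -2], "angular": [-0.026, 0.028, 0]}, {"jaw": 1, "dp": [0, 0, -3], "angular": [0, 0, 0]}, {"jaw": 1, "dp": [0, 0, 0], "angular": [0, 0, 0]}, {"jaw": 1, "dp": [0, 0, 0], "angular": [0, 0, 0]}]'

```text
t: 6.03
ee_pos: [0.423, 0.3025, 0.083]
tcp_rot: [-0.118, -3.139, 0.006]
contact_force: [-0.8, -0.4, -0.4]
width: 0.0758
```

```bash
python3 ori.py; python3 - <<'E'
from h import *
im=optics.capture("side")
a=im[90:170,220:310]
cv2.imwrite(f"pics/p3.png",cv2.resize(a[:,:,::-1],None,fx=6,fy=6,interpolation=cv2.INTER_CUBIC))
E
```

```text
6.0333 [0.423  0.3025 0.083 ] turn [ 0.004 -0.001 -0.002] w 0.0758 F [-0.76 -0.39 -0.39] M [ 0.03 -0.03  0.01]
```

View pics/p3.png

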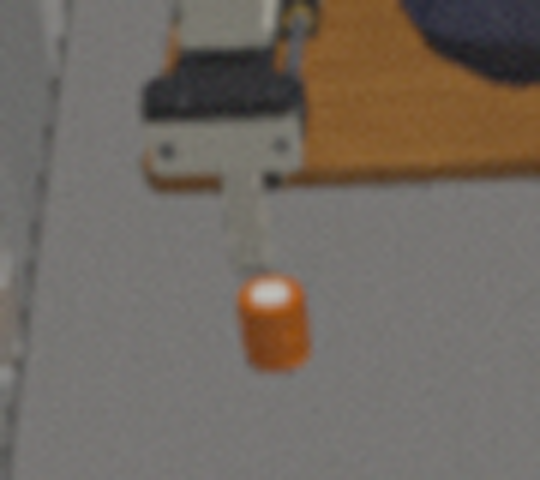

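```bash
python3 - <<'E'
from h import *
for y in(.3025-.038,.3025-.055):
  print((proj("side",(.423,y,.083))-[220,90])*6)
print((proj("side",(.4212,.3063,.04))-[220,90])*6)
E
```

```text
[264.09268513 265.85908201]
[264.07029676 284.37411286]
[270.07294392 290.78654083]
```

```bash
python3 - <<'E'
from h import *
for y in(.136-.0175,.136):
  print((proj("side",(.5374,y,.033))-[220,130])*4)
im=optics.capture("side"); cv2.imwrite("pics/p4.png",cv2.resize(im[110:160,240:290,::-1],None,fx=12,fy=12,interpolation=cv2.INTER_CUBIC))
im=optics.capture("top"); cv2.imwrite("pics/p4t.png",cv2.resize(im[200:300,150:270,::-1],None,fx=6,fy=6,interpolation=cv2.INTER_CUBIC))
for y in(.3025-.038,.3025-.055):
  print((proj("side",(.423,y,.083))-[240,110])*12)
print((proj("side",(.4212,.3063,.04))-[240,110])*12)
E
```

```text
[343.00113587 174.13430026]
[341.14970354 159.19203618]
[288.18537025 291.71816401]
[288.14059352 328.74822573]
[300.14588784 341.57308166]
```

View pics/p4.png

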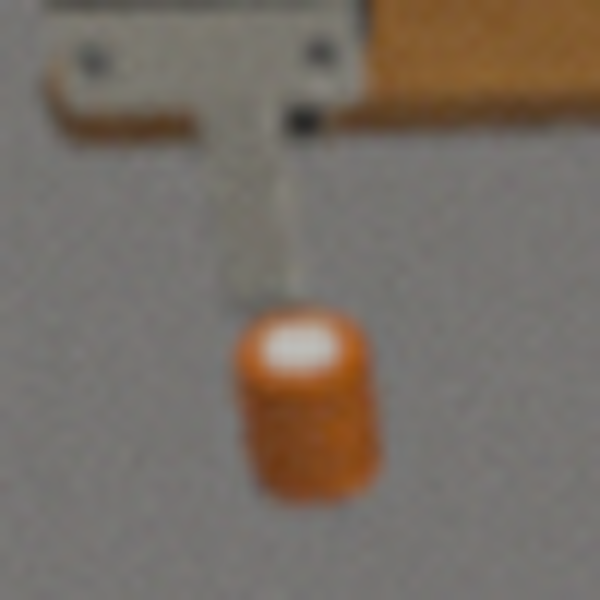

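View pics/p4t.png

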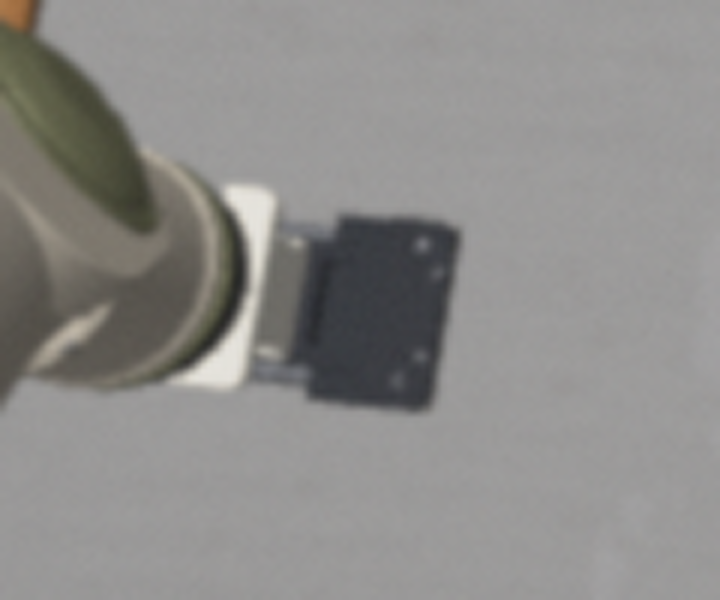

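Request:
carry_out --targets '[{"jaw": 1, "dp": [0, 0.35, -2], "angular": [0, 0, 0]}, {"jaw": 1, "dp": [0, 0, -2.5], "angular": [0, 0, 0]}, {"jaw": 1, "dp": [0, 0, -2], "angular": [0, 0, 0]}, {"jaw": 1, "dp": [0, 0, -0.5], "angular": [0, 0, 0]}, {"jaw": 1, "dp": [0, 0, 0], "angular": [0, 0, 0]}]'

```text
t: 6.6
ee_pos: [0.4276, 0.3046, 0.0194]
tcp_rot: [0.128, 3.13, 0.007]
contact_force: [0.6, -0.1, -0.2]
width: 0.093
```

```bash
python3 ori.py
```

```text
6.6 [0.4276 0.3046 0.0194] turn [-0.004  0.009  0.005] w 0.093 F [ 0.59 -0.13 -0.23] M [0.04 0.   0.01]
```

Motion drifts slightly (x +4 mm), so I'll correct it and close the fingers.

Request:
carry_out --targets '[{"jaw": 1, "dp": [-0.45, 0.15, -0.7], "angular": [0, 0.009, 0.005]}, {"jaw": 1, "dp": [0, 0, 0], "angular": [0, 0, 0]}]'

```text
t: 6.77
ee_pos: [0.4236, 0.3059, 0.0141]
tcp_rot: [0.122, 3.138, 0.008]
contact_force: [-0.9, 0.3, 0.7]
width: 0.0933
```

```bash
python3 ori.py
```

```text
6.7667 [0.4236 0.3059 0.0141] turn [-0.005  0.001  0.   ] w 0.0933 F [-0.93  0.31  0.75] M [-0.04 -0.01  0.02]
```

Request:
carry_out --targets '[{"jaw": -1, "dp": [0, 0, 0], "angular": [0, 0, 0]}, {"jaw": -1, "dp": [0, 0, 0], "angular": [0, 0, 0]}, {"jaw": -1, "dp": [0, 0, 0], "angular": [0, 0, 0]}, {"jaw": -1, "dp": [0, 0, 0], "angular": [0, 0, 0]}, {"jaw": -1, "dp": [0, 0, 0], "angular": [0, 0, 0]}, {"jaw": -1, "dp": [0, 0, 0], "angular": [0, 0, 0]}, {"jaw": -1, "dp": [0, 0, 0], "angular": [0, 0, 0]}, {"jaw": -1, "dp": [0, 0, 0], "angular": [0, 0, 0]}, {"jaw": -1, "dp": [0, 0, 0], "angular": [0, 0, 0]}, {"jaw": -1, "dp": [0, 0, 0], "angular": [0, 0, 0]}]' --squeeze 45

```text
t: 7.6
ee_pos: [0.425, 0.3069, 0.0178]
tcp_rot: [0.121, 3.135, 0.013]
contact_force: [-0.1, -0.3, 0.2]
width: 0.0349
```

```bash
python3 ori.py
```

```text
7.6 [0.425  0.3069 0.0178] turn [-0.008  0.005  0.   ] w 0.0349 F [-0.06 -0.27  0.24] M [0.02 0.   0.02]
```

Request:
carry_out --targets '[{"jaw": -1, "dp": [0, 0, 2], "angular": [0, 0, 0]}, {"jaw": -1, "dp": [0, 0, 4], "angular": [0, 0, 0]}, {"jaw": -1, "dp": [0, 0, 2], "angular": [0, 0, 0]}, {"jaw": -1, "dp": [0, 0, 0], "angular": [0, 0, 0]}]'

```text
t: 7.93
ee_pos: [0.4235, 0.3059, 0.0984]
tcp_rot: [0.121, 3.139, 0.007]
contact_force: [0.5, 0.5, -0.2]
width: 0.0354
```

```bash
python3 ori.py; python3 - <<'E'
from h import *
im=optics.capture("side"); cv2.imwrite("pics/p5.png",cv2.resize(im[90:150,235:295,::-1],None,fx=10,fy=10,interpolation=cv2.INTER_CUBIC))
p=sensors.get_obs()['ee_pos']
for h in(.040-.016,-.016): print((proj("side",p+[0,0,h])-[235,90])*10)
E
```

```text
7.9333 [0.4235 0.3059 0.0984] turn [-0.005  0.     0.   ] w 0.0354 F [ 0.49  0.47 -0.15] M [ 0.07 -0.02  0.06]
[277.0241722  264.90270662]
[291.93949513 375.52537183]
```

View pics/p5.png

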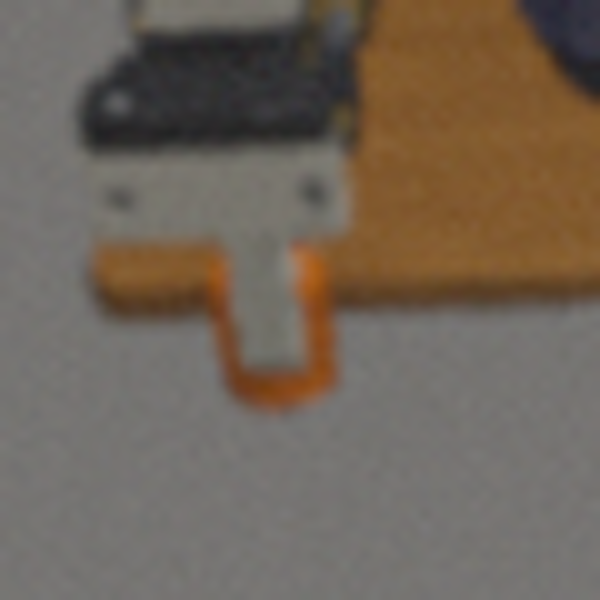

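```bash
python3 - <<'E'
from h import *
def cyl(cam,b,r=.018,h=.04):
    a=np.linspace(0,2*np.pi,60); P=[proj(cam,np.array(b)+[r*np.cos(t),r*np.sin(t),z]) for t in a for z in(0,h)]; P=np.array(P); return P.min(0),P.max(0)
lo,hi=cyl("side",(.4212,.3063,0)); print("table, p4 pred",(lo-[240,110])*12,(hi-[240,110])*12,"obs l238 r380 t305 b500")
for d in(.010,.016):
  lo,hi=cyl("side",(.4235,.3059,.0984-d)); print("held p5 pred",(lo-[235,90])*10,(hi-[235,90])*10,"obs l~210 r338 b408")
E
```

```text
table, p4 pred [232.71070514 304.03065658] [383.02337819 502.95601015] obs l238 r380 t305 b500
held p5 pred [216.06836197 214.24610225] [347.45117071 387.0941021 ] obs l~210 r338 b408
held p5 pred [218.53721177 231.15034339] [349.47888939 403.50850839] obs l~210 r338 b408
```

```bash
python3 - <<'E'
from fit import *
print(ray("top",T(509,404),.027),ray("side",S(146,376),.027))
im=cv2.imread("pics/top0.png")[235:262,335:365]; b=cv2.imread("pics/side0.png")[222:249,264:294]
cv2.imwrite("pics/zz.png",cv2.resize(cv2.hconcat([im,b]),None,fx=13,fy=13,interpolation=cv2.INTER_CUBIC))
E
```

```text
[ 0.45376855 -0.09586568  0.027     ] [ 0.45022308 -0.09548452  0.027     ]
```

View pics/zz.png

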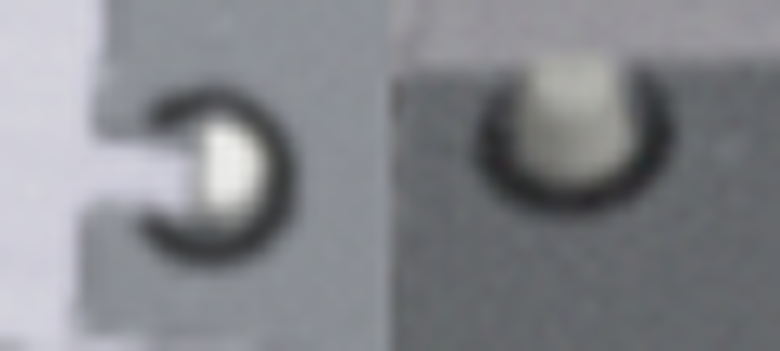

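```bash
python3 - <<'E'
from fit import *
print(ray("top",(350.46,248.15),.027),ray("side",(277.85,232.9),.027))
E
```

```text
[ 0.45347793 -0.0947787   0.027     ] [ 0.45057025 -0.09892693  0.027     ]
```

Request:
carry_out --targets '[{"jaw": -1, "dp": [0, 0, 2.5], "angular": [0, 0, 0]}, {"jaw": -1, "dp": [0.3, -3, 0], "angular": [0, 0, 0]}, {"jaw": -1, "dp": [0.3, -4, 0], "angular": [0, 0, 0]}, {"jaw": -1, "dp": [0.3, -4, 0], "angular": [0, 0, 0]}, {"jaw": -1, "dp": [0.3, -4, 0], "angular": [0, 0, 0]}, {"jaw": -1, "dp": [0.3, -4, 0], "angular": [0, 0, 0]}, {"jaw": -1, "dp": [0.3, -4, 0], "angular": [0, 0, 0]}, {"jaw": -1, "dp": [0.3, -4, 0], "angular": [0, 0, 0]}, {"jaw": -1, "dp": [0.3, -4, 0], "angular": [0, 0, 0]}, {"jaw": -1, "dp": [0.3, -4, 0], "angular": [0, 0, 0]}, {"jaw": -1, "dp": [0.3, -3, 0], "angular": [0, 0, 0]}, {"jaw": -1, "dp": [0, 0, 0], "angular": [0, 0, 0]}]'

```text
t: 8.98
ee_pos: [0.4466, -0.0855, 0.1109]
tcp_rot: [-0.103, -3.13, -0.01]
contact_force: [-0.6, -0.1, 0.7]
width: 0.0353
```

```bash
python3 ori.py
```

```text
8.9833 [ 0.4466 -0.0855  0.1109] turn [-0.007 -0.01  -0.011] w 0.0353 F [-0.62 -0.12  0.72] M [-0.03 -0.01 -0.02]
```

Request:
carry_out --targets '[{"jaw": -1, "dp": [0.77, -0.95, -1.5], "angular": [-0.007, -0.01, -0.011]}, {"jaw": -1, "dp": [0, 0, -1], "angular": [0, 0, 0]}, {"jaw": -1, "dp": [0, 0, 0], "angular": [0, 0, 0]}]'

```text
t: 9.23
ee_pos: [0.4532, -0.0985, 0.0824]
tcp_rot: [-0.134, -3.137, -0.001]
contact_force: [-0.5, 0.6, -0.5]
width: 0.0354
```

```bash
python3 ori.py;  python3 - <<'E'
from h import *
a=optics.capture("top")[210:285,300:400]
b=optics.capture("side")[195:270,240:340]
cv2.imwrite("pics/p6.png",cv2.resize(cv2.vconcat([a,b])[:,:,::-1],None,fx=4,fy=4,interpolation=cv2.INTER_CUBIC))
E
```

```text
9.2333 [ 0.4532 -0.0985  0.0824] turn [-0.    -0.002  0.008] w 0.0354 F [-0.5   0.57 -0.52] M [-0.01  0.02  0.02]
```

View pics/p6.png

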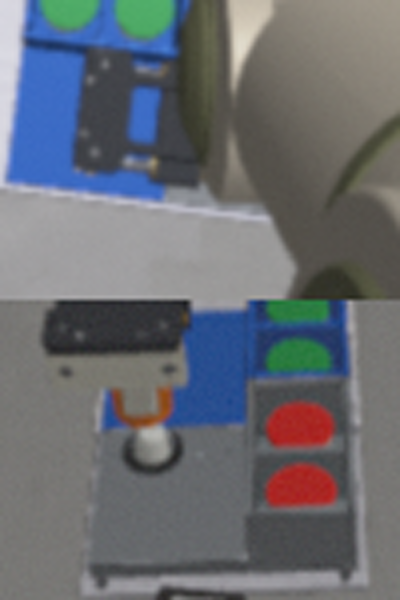

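```bash
python3 - <<'E'
from h import *
b=optics.capture("side")[205:245,255:295]
cv2.imwrite("pics/p7.png",cv2.resize(b[:,:,::-1],None,fx=15,fy=15,interpolation=cv2.INTER_CUBIC))
def cyl(cam,b,r=.018,h=.04):
    a=np.linspace(0,2*np.pi,60); P=[proj(cam,np.array(b)+[r*np.cos(t),r*np.sin(t),z]) for t in a for z in(0,h)]; P=np.array(P); return P.min(0),P.max(0)
for y in(-.0985,-.096): 
  for z in (.0654,):
    P=np.array([proj("side",(.4496+.018*np.cos(t),y+.018*np.sin(t),z)) for t in np.linspace(0,6.28,80)]); print((P.min(0)-[255,205]+.5)*15,(P.max(0)-[255,205]+.5)*15)
E
```

```text
[209.90868869 183.82126754] [432.61736434 343.59690782]
[209.7534519  173.12807601] [432.04711367 332.31225533]
```

View pics/p7.png

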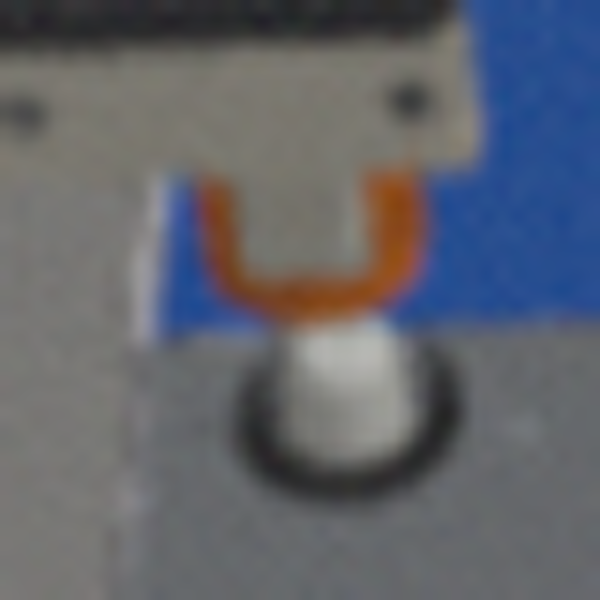

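```bash
python3 - <<'E'
from h import *
from scipy.optimize import least_squares
px=lambda u,v:np.array([u,v])/15-.5+[255,205]
t=np.linspace(0,2*np.pi,200)
def bb(x,y,r,z): 
    P=np.array([proj("side",(x+r*np.cos(a),y+r*np.sin(a),z)) for a in t]); return P[:,0].min(),P[:,0].max(),P[:,1].max()
def f(r,z,l,rr,b):
    L=px(l,0)[0];R=px(rr,0)[0];B=px(0,b)[1]
    g=lambda p:np.array(bb(p[0],p[1],r,z))-[L,R,B]
    s=least_squares(g,[.45,-.095]);return s.x.round(4),s.fun.round(2)
print("gasket",f(.019,.027,237,465,500))
for z in(.0634,.0654,.0674): print("cap",z,f(.018,z,205,430,320))
# stud tip: 7mm radius at 45mm?
print("tip px pred for x .4506,y", [(y,((proj("side",(.4506,y,.045))-[255,205]+.5)*15).round(0)) for y in(-.095,-.099)])
E
```

```text
gasket (array([ 0.4508, -0.0964]), array([-0.03,  0.03, -0.  ]))
cap 0.0634 (array([ 0.449 , -0.0913]), array([ 0.12, -0.12,  0.  ]))
cap 0.0654 (array([ 0.4491, -0.0932]), array([ 0.1, -0.1,  0. ]))
cap 0.0674 (array([ 0.4493, -0.0952]), array([ 0.08, -0.08,  0.  ]))
tip px pred for x .4506,y [(-0.095, array([339., 334.])), (-0.099, array([340., 351.]))]
```

```bash
python3 ori.py; python3 - <<'E'
from h import *
print(sensors.get_obs()['joint_velocities'].round(4))
acc=np.mean([optics.capture("side").astype(float) for _ in range(6)],0).astype(np.uint8)
np.save("acc.npy",acc)
cv2.imwrite("pics/p8.png",cv2.resize(acc[205:245,255:295,::-1],None,fx=15,fy=15,interpolation=cv2.INTER_CUBIC))
E
python3 ori.py
```

```text
9.3833 [ 0.4539 -0.0977  0.0842] turn [-0.     0.     0.006] w 0.0352 F [ 0.5   0.05 -0.39] M [ 0.03 -0.05 -0.01]
[-0.0065 -0.019  -0.0031 -0.0043 -0.0009  0.0032  0.0021]
9.6833 [ 0.4545 -0.098   0.0851] turn [0.    0.002 0.006] w 0.0352 F [ 0.39 -0.34 -0.64] M [ 0.03 -0.04 -0.03]
```

View pics/p8.png

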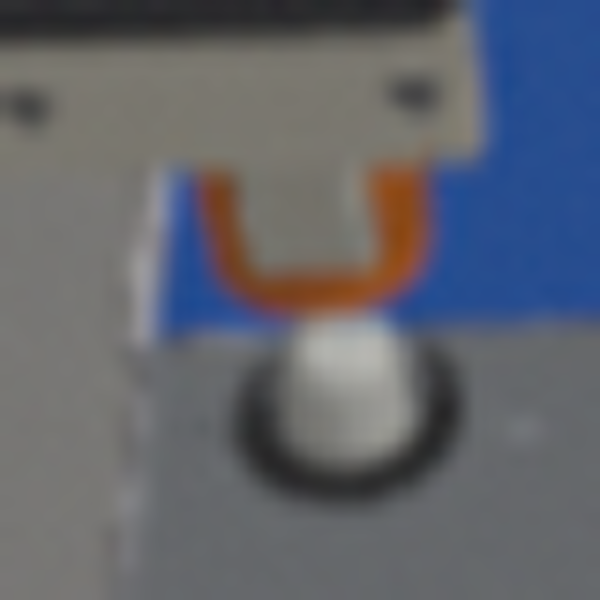

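```bash
python3 - <<'E'
from h import *
from scipy.optimize import least_squares
px=lambda u,v:np.array([u,v])/15-.5+[255,205]
t=np.linspace(0,2*np.pi,200)
def bb(x,y,r,z): 
    P=np.array([proj("side",(x+r*np.cos(a),y+r*np.sin(a),z)) for a in t]); return P[:,0].min(),P[:,0].max(),P[:,1].max()
def f(r,z,l,rr,b):
    L=px(l,0)[0];R=px(rr,0)[0];B=px(0,b)[1]
    g=lambda p:np.array(bb(p[0],p[1],r,z))-[L,R,B]
    s=least_squares(g,[.45,-.095]);return s.x.round(4)
print("gasket",f(.019,.027,236,463,500))
for d in(.0145,.016,.0175): print("cap",d,f(.018,.0848-d,203,432,314))
E
```

```text
gasket [ 0.4505 -0.0963]
cap 0.0145 [ 0.4495 -0.0967]
cap 0.016 [ 0.4494 -0.0952]
cap 0.0175 [ 0.4493 -0.0937]
```

Request:
carry_out --targets '[{"jaw": -1, "dp": [0.1, 0.05, -1.2], "angular": [0, 0, 0.005]}, {"jaw": -1, "dp": [0, 0, -1], "angular": [0, 0, 0]}, {"jaw": -1, "dp": [0, 0, -0.1], "angular": [0, 0, 0]}]'

```text
t: 9.93
ee_pos: [0.4568, -0.0971, 0.0631]
tcp_rot: [0.121, 3.133, -0.0]
contact_force: [-0.3, 0.5, -0.8]
width: 0.0353
```

```bash
python3 - <<'E'
from h import *
acc=np.mean([optics.capture("side").astype(float) for _ in range(4)],0).astype(np.uint8)
cv2.imwrite("pics/p9.png",cv2.resize(acc[205:245,255:295,::-1],None,fx=15,fy=15,interpolation=cv2.INTER_CUBIC))
E
python3 ori.py
```

```text
10.1333 [ 0.4571 -0.0974  0.0642] turn [0.001 0.007 0.001] w 0.0352 F [ 0.2  -0.39 -0.3 ] M [0.01 0.03 0.06]
```

View pics/p9.png

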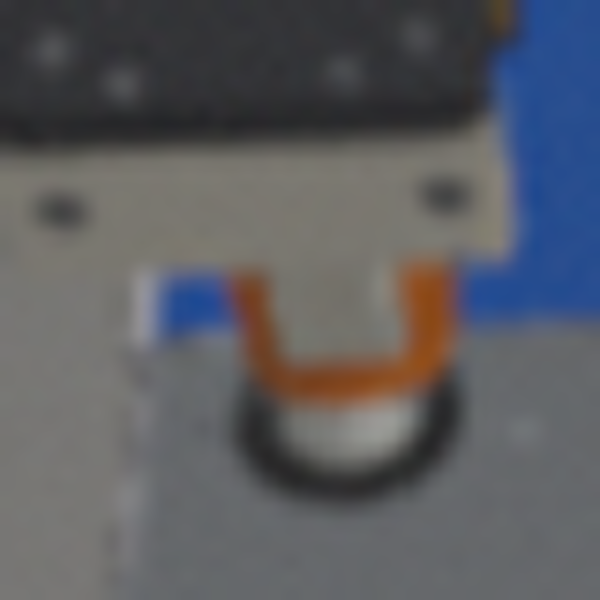

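```bash
python3 - <<'E'
from h import *
from scipy.optimize import least_squares
px=lambda u,v:np.array([u,v])/15-.5+[255,205]
t=np.linspace(0,2*np.pi,200)
def bb(x,y,r,z): 
    P=np.array([proj("side",(x+r*np.cos(a),y+r*np.sin(a),z)) for a in t]); return P[:,0].min(),P[:,0].max(),P[:,1].max()
def f(r,z,l,rr,b):
    L=px(l,0)[0];R=px(rr,0)[0];B=px(0,b)[1]
    g=lambda p:np.array(bb(p[0],p[1],r,z))-[L,R,B]
    s=least_squares(g,[.45,-.095]);return s.x.round(4)
for d in(.0145,.016,.0175): print("cap",d,f(.018,.0638-d,234,460,404))
E
```

```text
cap 0.0145 [ 0.4522 -0.097 ]
cap 0.016 [ 0.4521 -0.0955]
cap 0.0175 [ 0.452  -0.0941]
```

Request:
carry_out --targets '[{"jaw": -1, "dp": [-0.15, 0, -0.4], "angular": [0, 0.007, 0]}, {"jaw": -1, "dp": [0, 0, -0.4], "angular": [0, 0, 0]}, {"jaw": -1, "dp": [0, 0, -0.2], "angular": [0, 0, 0]}]'

```text
t: 10.38
ee_pos: [0.4559, -0.0976, 0.055]
tcp_rot: [0.122, 3.137, -0.002]
contact_force: [-2.5, -0.5, 1.1]
width: 0.0353
```

```bash
python3 ori.py
```

```text
10.3833 [ 0.4559 -0.0976  0.055 ] turn [0.001 0.002 0.001] w 0.0353 F [-2.54 -0.45  1.09] M [ 0.05  0.46 -0.04]
```

Request:
carry_out --targets '[{"jaw": -1, "dp": [-0.1, 0, -0.1], "angular": [0, 0, 0]}, {"jaw": -1, "dp": [0, 0, -0.3], "angular": [0, 0, 0]}]'

```text
t: 10.55
ee_pos: [0.4552, -0.0976, 0.0512]
tcp_rot: [0.122, 3.136, -0.002]
contact_force: [-0.6, 0.6, 12.7]
width: 0.035
```

```bash
python3 ori.py
```

```text
10.55 [ 0.4552 -0.0976  0.0512] turn [0.001 0.003 0.001] w 0.035 F [-0.56  0.57 12.66] M [0.2  0.15 0.01]
```

Request:
carry_out --targets '[{"jaw": -1, "dp": [0, 0, -0.4], "angular": [0, 0, 0]}, {"jaw": -1, "dp": [0, 0, -0.4], "angular": [0, 0, 0]}]' --squeeze 60

```text
t: 10.72
ee_pos: [0.4552, -0.0976, 0.0431]
tcp_rot: [0.122, 3.136, -0.002]
contact_force: [-1.7, 0.5, 3.9]
width: 0.035
```

```bash
python3 ori.py
```

```text
10.7167 [ 0.4552 -0.0976  0.0431] turn [0.001 0.003 0.001] w 0.035 F [-1.69  0.5   3.93] M [0.03 0.26 0.04]
```

Request:
carry_out --targets '[{"jaw": -1, "dp": [0, 0, -0.25], "angular": [0, 0, 0]}]'

```text
t: 10.8
ee_pos: [0.4552, -0.0976, 0.0408]
tcp_rot: [0.122, 3.135, -0.002]
contact_force: [-3.8, 0.7, 45.3]
width: 0.0352
```

```bash
python3 ori.py; python3 - <<'E'
from h import *
acc=np.mean([optics.capture("side").astype(float) for _ in range(2)],0).astype(np.uint8)
cv2.imwrite("pics/p10.png",cv2.resize(acc[205:245,255:295,::-1],None,fx=15,fy=15,interpolation=cv2.INTER_CUBIC))
E
python3 ori.py
```

```text
10.8 [ 0.4552 -0.0976  0.0408] turn [0.001 0.004 0.001] w 0.0352 F [-3.81  0.74 45.3 ] M [0.51 1.11 0.01]
10.9 [ 0.4552 -0.0976  0.0414] turn [0.001 0.004 0.001] w 0.0348 F [-3.45  1.09 28.14] M [0.4  0.93 0.02]
```

View pics/p10.png

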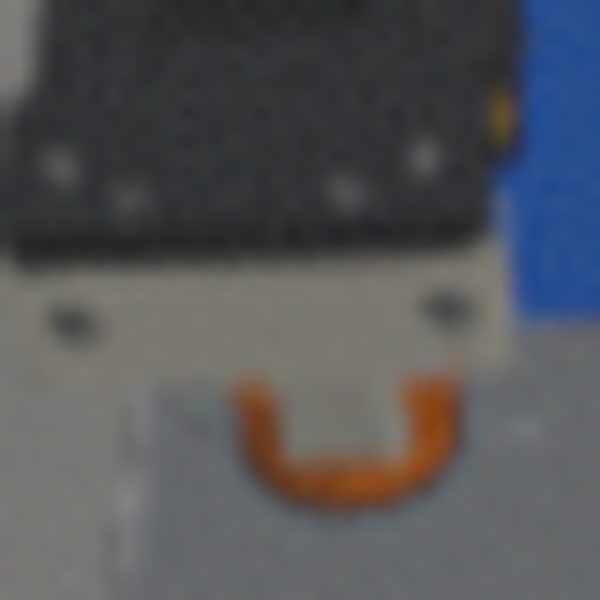

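```bash
for i in 1 2 3; do python3 -c "
from h import *
for _ in range(4): optics.capture('side')
"; python3 ori.py; done
```

```text
11.1 [ 0.4552 -0.0976  0.0415] turn [0.001 0.004 0.001] w 0.035 F [-2.85  0.86 23.54] M [0.36 0.8  0.01]
11.3 [ 0.4552 -0.0976  0.0416] turn [0.001 0.004 0.001] w 0.0348 F [-3.5   1.54 23.48] M [0.41 0.76 0.04]
11.5 [ 0.4552 -0.0976  0.0416] turn [0.001 0.004 0.001] w 0.0354 F [-2.89  0.38 23.95] M [ 0.32  0.8  -0.01]
```

```bash
python3 - <<'E'
from h import *
t=np.linspace(0,2*np.pi,200)
for z in(.0245,.027,.031,.035):
    P=np.array([proj("side",(.4505+.018*np.cos(a),-.0963+.018*np.sin(a),z)) for a in t]); print(z,((P.max(0)-[255,205]+.5)*15).round(0),((P.min(0)-[255,205]+.5)*15).round(0))
a=optics.capture("side")[150:275,230:350]
cv2.imwrite("pics/p11.png",cv2.resize(a[:,:,::-1],None,fx=4.7,fy=4.7,interpolation=cv2.INTER_CUBIC))
E
```

```text
0.0245 [459. 505.] [243. 346.]
0.027 [458. 495.] [241. 336.]
0.031 [456. 479.] [238. 319.]
0.035 [454. 462.] [236. 303.]
```

View pics/p11.png

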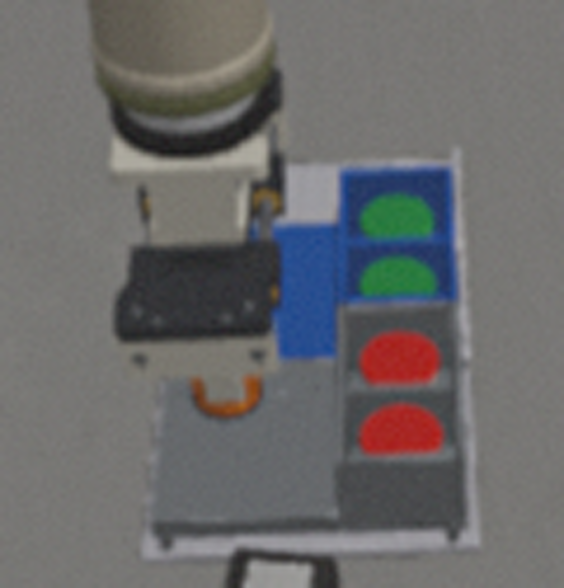

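The picture shows the module flush with the grey unit, the seam running at about (275-455, 305-360). The cap is seated at (227, 400) with the fingers still on it. Its lower edge fits a cap underside at 24.5 mm, which means the gasket is fully squeezed.

```bash
python3 ori.py; python3 -c "
from workcell import workorder
print(workorder.finish_job())"; python3 ori.py
```

```text
11.55 [ 0.4552 -0.0976  0.0416] turn [0.001 0.004 0.001] w 0.0353 F [-2.48  0.55 23.12] M [0.35 0.85 0.05]
the job is handed in; nothing more can be done
None
the job is handed in; nothing more can be done
```

I slid the blue module home, snapped the orange cap onto the stud, and handed in the job at 11.6 s with the gripper still pressing the cap down. The hand-in gave no verdict.

- **Module:** it stopped against the grey unit with a 16.5 N push, and the later pictures show no gap.
- **Click:** the downward force rose to 12.7 N and fell to 3.9 N as the cap went down about 8 mm, which fits the click.
- **Gasket:** the force then jumped to 45 N at the hard stop and settled at a steady 23 to 24 N. That is well above the 7.5 N for a full squeeze. In the side view the cap's underside sits about 24.5 mm up, which is full squeeze.
- **Grip:** the fingers still held the cap (opening 35 mm) and the tool was tilted only about 0.004 rad.
- **Bystanders:** I never went near the black case, thermometer or tape roll, but I did not measure their positions again at the end.

**Measurements that disagreed:** before insertion, the two cameras' readings differed by up to 4 mm in y for the stud, and by about 3 mm in x for the stud and the cap. I settled it by comparing the cap with the gasket ring in the side view. On the stud I felt a 2.5 N sideways force and shifted about 1 mm to ease it. About 3 N sideways remained while pressing. The arm also drifted 1 to 4 mm between moves, so I corrected it along the way.

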